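# Tip-test two battery packs and reject the rattler

### The job

Check the two sealed battery packs on the tip-test stand for a loose cell: starting with the robot's left cradle and then the right, press its yellow paddle fully down for about half a second and let go. The pack whose cradle stays tipped is a rattler: take it out and set it down, without dropping it, in the red tray. Leave the sound pack seated in its level cradle, and do not disturb the pack in the blue tray, the glue bottle or the screwdriver.

Things in the scene. Friction and masses are not known exactly. Their poses are not given: they have to be found in the camera images.
- pack_left_center (a point): Centre of the sealed battery pack in the left (+y) cradle: a closed grey box, black base and top plate, 110 mm long (x, towards the paddle), 54 mm wide (y, the rocking axis), 50 mm high (z), about 0.45 kg. Grip it across the 54 mm. Both packs look alike; in exactly one a heavy inner piece is loose and rolls from end to end.
- cradle_left (a joint): Tilt of the left (+y) rocking cradle, rad: 0 level (rest stop), 0.30 paddle end fully down (stop). It rocks about its y axis and rests level, loaded or empty; 1 to 2 N on the paddle tips it. Let go after half a second fully tipped, it swings back level within 1 s if the pack is sound, and stays tipped if a loose piece rolled to the low end.
- cradle_left_paddle (a point): Centre of the top face of the yellow paddle, 48 x 46 mm, of the left (+y) cradle, at the end away from the robot: press straight down here. Moves with the cradle: 83 mm above the bench when level, about 25 mm lower and 5 mm farther out when fully tipped. Its x points from pack to paddle, away from the robot; y is the rocking axis.
- cradle_left_seat (a point): Where the centre of a seated pack lies in the left (+y) wooden cradle: 25 mm above its floor, 92 mm above the bench when level; moves with the cradle. End walls 12 mm and four corner stops 8 mm high hold the pack; the middle 80 mm of each long side is open for fingers. The cradles stand 150 mm apart on a plywood board fixed to the bench.
- pack_right_center (a point): Centre of the sealed battery pack in the right (-y) cradle: a closed grey box, black base and top plate, 110 mm long (x, towards the paddle), 54 mm wide (y, the rocking axis), 50 mm high (z), about 0.45 kg. Grip it across the 54 mm. Both packs look alike; in exactly one a heavy inner piece is loose and rolls from end to end.
- cradle_right (a joint): Tilt of the right (-y) rocking cradle, rad: 0 level (rest stop), 0.30 paddle end fully down (stop). It rocks about its y axis and rests level, loaded or empty; 1 to 2 N on the paddle tips it. Let go after half a second fully tipped, it swings back level within 1 s if the pack is sound, and stays tipped if a loose piece rolled to the low end.
- cradle_right_paddle (a point): Centre of the top face of the yellow paddle, 48 x 46 mm, of the right (-y) cradle, at the end away from the robot: press straight down here. Moves with the cradle: 83 mm above the bench when level, about 25 mm lower and 5 mm farther out when fully tipped. Its x points from pack to paddle, away from the robot; y is the rocking axis.
- cradle_right_seat (a point): Where the centre of a seated pack lies in the right (-y) wooden cradle: 25 mm above its floor, 92 mm above the bench when level; moves with the cradle. End walls 12 mm and four corner stops 8 mm high hold the pack; the middle 80 mm of each long side is open for fingers. The cradles stand 150 mm apart on a plywood board fixed to the bench.
- red_tray_in (a point): Centre of the inner floor (4 to 5 mm above the bench) of the red reject tray: 150 mm (its x) by 120 mm (its y) outside, walls 4 mm thick, 24 mm high, fixed, empty. A pack fits flat in it with its length along the tray's x, the tray's inside being 142 x 112 mm.
- passed_pack_center (a point): Centre of a third, like pack (110 x 54 x 50 mm) lying flat in the blue tray next to the red one (same size of tray; blue: already passed). A bystander: leave it alone.
- glue_bottle: White bottle, 60 mm across, 170 mm high, standing on the bench left of the cradles; origin at the centre of its underside. A bystander.
- screwdriver: Screwdriver with a green handle, 190 mm long, lying on the bench beyond the trays, its length roughly across the bench; origin on its underside along its length. A bystander.
Not all that is in view belongs to the job. Of the things like the part that bears red_tray_in, leave any that is black or green; of the rest the larger one is meant.

How it is judged:
By the outcome, as a careful person would: the job done as asked, in the order asked, and still so for the second after the job is handed in, with the robot touching nothing.
It also fails if it takes over 58 s, if anything falls off the work surface, if the arm or the gripper's body presses on something with over 40 N, if the wrist force passes 120 N, or if a joint passes its speed limit or range.

### The arm

A 6-joint arm with a two-finger parallel gripper is mounted at the origin on the work surface. World frame = base frame: x ahead of the robot, y to its left, z up, the work surface at z = 0. Lengths are in m, angles in rad, forces in N, time in s.
With the tool pointing down it reaches from about 0.35 to 0.975 m from the base axis. Payload 4.9 kg.
Tool frame: the origin (TCP) lies at the very end of the fingers, on their centre line; the grasp point (between the pads) lies 19 mm behind it; z points along the fingers, y is the direction in which the jaws open and shut (so a half turn about z gives the same grasp; the last joint's range is limited). The gripper opens to 85 mm and grips with 20 to 120 N. Pads are 22 mm wide; open, the fingers measure 114 mm over their backs; the gripper's body (76 mm by 85 mm) begins 54 mm behind the grasp point. The pads swing forward as they close: fully open they stand 13 mm farther back than shut.
Start: joints at [1.169, 0.053, 1.613, -0, 1.476, -0.119], TCP at [0.174, 0.6, 0.231] pointing down, gripper open.
Joint ranges: [-3.01, 3.01], [-1.01, 2.22], [0.06, 2.58], [-1.02, 4.17], [0.09, 2.62], [-3.14, 3.14]. Speed limits (rad/s): [2.57, 2.57, 3.14, 3.14, 3.14, 3.14].

### API

Orientations are given as a unit quaternion [w, x, y, z].
In Python, from plant import state, grab_frame, camera_model, job_done, search_frame, masks_of, place_of gives the robot as it stands.
- The arm moves only by the tool drive_tool, never from a script. Its argument "series" is a list of rows, each a list of 2 entries, a list of its own where there are three numbers: the shift along the world's x, y, z in m, then the turn, a rotation vector about the world's x, y, z in degrees. A call has 1 to 8 rows; each row is the pose to reach, as a shift and turn from the pose commanded when the call began; what a row does not reach only later rows make up. A row lasts 1/10 s, in which the tool goes at most 50 mm and 8.59 degrees, less where a joint would pass 70% of its speed; a pose out of reach is approached as far as the arm can. A call with a gripper value outside its range is refused whole. "fingers" is the closure, from -1 (fully open) to 1 (shut), so that 0 is half open, set as the call begins (left out, the last holds). The fingers move at their own pace and stop on an object; the grip force is fixed at half the most. Time passes only in rows, so rows that repeat a pose let the fingers close. It gives the time, the measured TCP pose, the force and the opening at its end, in the units of the state.
- state(): the state, without advancing time (a new reading comes with each control period).
- grab_frame(name): name is "scene" or "top" or "wrist"; returns the picture (384x512x3 uint8, red, green, blue); there is no depth.
- camera_model(name): a dict with "fovy" (degrees; the focal length in pixels is half the picture's height over the tangent of half this angle, whatever the lens; pixels are square), "cx", "cy" (the principal point, pixels), "rvec" (rotation vector, rad) and "tvec" (3), from world to camera coordinates, as OpenCV has them. Camera axes: x right, y down, z forward; pixel columns grow to the right and rows downward; lengths in m; the calibration is good to about 2 mm. A picture is of the moment at which its call begins: read the wrist's pose just before it. camera_model takes no time and is no camera call; for the wrist camera it gives the pose at the moment of the call.
- job_done(): hands the job in, once; it reports no verdict.
Trained networks look in the newest picture that a camera, given by its name, has taken for a name from the list of things; names that differ only in an ending like _2 or _b are one class to them, and where a whole thing is asked for, a point or a joint stands for the part that bears it (a point fixed in the world has none). Each returns a list of dicts, best first, with "confidence" (0 to 1); they miss things now and then, are a little off and sometimes report something else, mostly with a low value. They report only what shows in the picture. A call takes as long as a camera call. They do not tell look-alikes from the thing itself.
- search_frame(camera, name): "location" ([x, y, z] in m, in world coordinates, good to about 4 mm: the middle of the surface that is visible of it).
- masks_of(camera, name): "pixels" (384x512 bool, what is visible of it).
- place_of(camera, name): "location" ([x, y, z] in m, in world coordinates, good to about 4 mm: a listed point, or the origin of a listed thing).
The state is a dict: "time": time; "joint_pos": joint angles; "joint_vel": joint speeds; "joint_efforts": joint torques, N m; "tool_pos": TCP position; "tool_rot": TCP orientation; "contact_force": force on the tool from outside, world axes, zero at the start; "ft_torque": the same for the moment, N m; "gripper_width": opening from 0.0 (shut) to 1.0 (fully open).
Only numpy, scipy, OpenCV 4.12 (cv2) and the standard library are available. Lean on these libraries where they do the work, as an engineer would, in place of code of your own. Each camera call takes 0.05 s, during which the arm holds its last target.

## Working session

There is one attempt and no reset: what is moved stays moved. The work goes in short steps, Python scripts to look and compute and a tool call to move; the robot and the scene stay as the last step left them, time stands still between calls to the robot, and variables do not carry over. Pictures are saved under pics/ and viewed, and the job is handed in when it is done.

Besides the shell and the picture viewer there is one more tool, called after "Emit:" in YAML: its name, and indented under it one key for each argument. drive_tool: Moves the arm, as the interface text tells. Its arguments: {"type":"object","properties":{"series":{"type":"array","items":{"type":"array"}},"fingers":{"type":"number"}},"required":["series"]}

```bash
ls; mkdir -p pics
python3 - <<'E'
from plant import *
import cv2
s=state();print({k:s[k] for k in('time','tool_pos','tool_rot','contact_force','gripper_width')})
for c in('scene','top'):
    im=grab_frame(c);cv2.imwrite(f'pics/{c}0.png',im[:,:,::-1]);m=camera_model(c);print(c,m)
    for n in ['cradle_left_paddle','cradle_right_paddle','cradle_left_seat','cradle_right_seat','pack_left_center','pack_right_center','red_tray_in','passed_pack_center','glue_bottle','screwdriver']:
        print(n,[(round(d['confidence'],2),[round(float(v),3) for v in d['location']]) for d in place_of(c,n)][:4])
print(state()['time'])
E
```

```text
pics
{'time': 0.0, 'tool_pos': array([0.17415652, 0.59959484, 0.23004641]), 'tool_rot': array([-2.71757186e-04,  1.40942902e-01,  9.90017172e-01, -1.01151405e-03]), 'contact_force': array([ 0.34113239,  0.1940226 , -0.01805005]), 'gripper_width': 1.0023681044707233}
scene {'fovy': 56.600847232528416, 'cx': 253.5257025652794, 'cy': 189.5464439363816, 'rvec': array([ 2.07404342,  0.85877808, -0.46111247]), 'tvec': array([-0.30402578, -0.13257489,  1.56249382])}
cradle_left_paddle [(0.76, [0.626, 0.174, 0.082])]
cradle_right_paddle [(0.84, [0.649, 0.021, 0.081])]
cradle_left_seat [(0.73, [0.541, 0.157, 0.092]), (0.19, [0.539, 0.16, 0.09])]
cradle_right_seat [(0.51, [0.564, 0.009, 0.09])]
pack_left_center [(0.97, [0.542, 0.155, 0.089])]
pack_right_center [(0.72, [0.565, 0.014, 0.092])]
red_tray_in [(0.87, [0.475, -0.391, 0.001]), (0.76, [0.252, -0.355, 0.003]), (0.59, [0.511, -0.564, 0.005]), (0.56, [0.692, -0.514, 0.007])]
passed_pack_center [(0.77, [0.495, -0.225, 0.029])]
glue_bottle [(0.97, [0.383, 0.448, -0.001])]
screwdriver [(0.63, [0.699, -0.29, 0.003])]
top {'fovy': 54.214492690183775, 'cx': 257.9751956607876, 'cy': 193.4057347637424, 'rvec': array([ 2.12679166, -2.13472648,  0.1966974 ]), 'tvec': array([-0.03481916,  0.49608826,  1.17718728])}
cradle_left_paddle [(0.61, [0.626, 0.174, 0.082])]
cradle_right_paddle [(0.72, [0.654, 0.021, 0.079]), (0.46, [0.541, 0.159, 0.089])]
cradle_left_seat [(0.86, [0.54, 0.16, 0.086])]
cradle_right_seat [(0.8, [0.567, 0.006, 0.09])]
pack_left_center [(0.61, [0.539, 0.157, 0.092]), (0.22, [0.495, -0.222, 0.027])]
pack_right_center [(0.81, [0.564, 0.01, 0.097])]
red_tray_in [(0.96, [0.514, -0.557, 0.002]), (0.67, [0.256, -0.355, 0.003]), (0.65, [0.688, -0.513, 0.001]), (0.63, [0.472, -0.392, 0.005])]
passed_pack_center [(0.81, [0.493, -0.224, 0.029])]
glue_bottle [(0.62, [0.392, 0.449, 0.001])]
screwdriver [(0.73, [0.697, -0.291, -0.001])]
1.1
```

View pics/scene0.png

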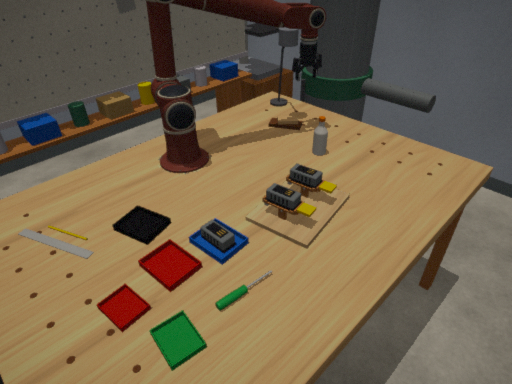

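View pics/top0.png

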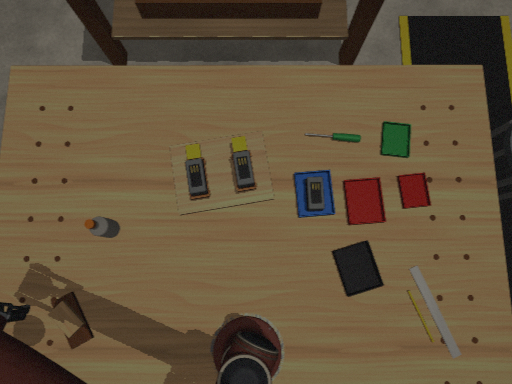

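The red tray meant is the larger one: about px (364,201) in the top view and (170,264) in the scene view. Black, green and the small red are decoys. Both cradles are level, with the paddles at px (193,151) and (239,144) in the top view. Next I'll measure by mask triangulation.

```bash
cat > h.py <<'E'
from plant import *
import numpy as np, cv2
def cam(c):
    m=camera_model(c);f=192/np.tan(np.radians(m['fovy'])/2)
    K=np.array([[f,0,m['cx']],[0,f,m['cy']],[0,0,1.]]);R=cv2.Rodrigues(np.array(m['rvec']))[0];return K,R,np.array(m['tvec'])
def toz(C,px,z):
    K,R,t=C;px=np.atleast_2d(px).astype(float);d=(R.T@np.linalg.inv(K)@np.c_[px,np.ones(len(px))].T).T;o=-R.T@t
    return o+d*((z-o[2])/d[:,2])[:,None]
def tri(Ca,pa,Cb,pb):
    P=[C[0]@np.c_[C[1],C[2]] for C in(Ca,Cb)]
    X=cv2.triangulatePoints(P[0],P[1],np.array(pa,float).reshape(2,1),np.array(pb,float).reshape(2,1))[:,0];return X[:3]/X[3]
def cent(m):
    ys,xs=np.nonzero(m);return np.array([xs.mean(),ys.mean()])
def rect(C,m,z):
    cs,_=cv2.findContours(m.astype(np.uint8),cv2.RETR_EXTERNAL,cv2.CHAIN_APPROX_NONE)
    c=max(cs,key=cv2.contourArea)[:,0];p=toz(C,c,z)[:,:2]
    r=cv2.minAreaRect((p*1000).astype(np.float32));return r
E
python3 - <<'E'
from h import *
import cv2
ims={c:grab_frame(c) for c in('scene','top')};C={c:cam(c) for c in ims}
# yellow blobs and red blobs
B={}
for c in ims:
    hsv=cv2.cvtColor(ims[c],cv2.COLOR_RGB2HSV)
    for nm,lo,hi in(('yel',(24,180,110),(34,255,255)),('red',(170,150,60),(180,255,255)),('red0',(0,200,60),(4,255,255))):
        n,l,st,ce=cv2.connectedComponentsWithStats(cv2.inRange(hsv,lo,hi))
        for i in range(1,n):
            if st[i,4]>60: print(c,nm,ce[i].round(1),st[i,4]); B.setdefault((c,nm),[]).append((ce[i],l==i))
for c in ims:
    for ce,m in B.get((c,'red'),[])+B.get((c,'red0'),[]): print(c,'rect z=.024',rect(C[c],m,.024))
    for ce,m in B.get((c,'yel'),[]): print(c,'yel z=.083',toz(C[c],ce,.083).round(4),rect(C[c],m,.083))
for n in('pack_left_center','pack_right_center','red_tray_in'):
    for c in ims:
        print(n,c,[(round(d['confidence'],2),cent(d['pixels']).round(1),d['pixels'].sum()) for d in masks_of(c,n)][:5])
print(state()['time'])
E
```

```text
scene yel [327.5 185.9] 116
scene yel [306.3 208.6] 146
scene yel [ 67.2 232.2] 75
scene red0 [170.  264.4] 1584
scene red0 [123.4 307. ] 1213
top yel [404.7  40. ] 338
top yel [507.6  45.4] 386
top yel [238.8 143.4] 171
top yel [192.8 151. ] 176
top red0 [413.3 189.3] 429
top red0 [366.1 196.9] 493
scene rect z=.024 ((485.158447265625, -393.15582275390625), (162.21107482910156, 123.23528289794922), 4.443366050720215)
scene rect z=.024 ((523.9539184570312, -561.6852416992188), (117.85182189941406, 88.73336791992188), 5.802718162536621)
scene yel z=.083 [[0.6303 0.1707 0.083 ]] ((630.4678955078125, 171.15309143066406), (47.909767150878906, 48.563655853271484), 8.944063186645508)
scene yel z=.083 [[0.6559 0.0226 0.083 ]] ((656.8056640625, 23.474960327148438), (48.76403045654297, 47.930912017822266), 8.880566596984863)
scene yel z=.083 [[ 0.2104 -0.5659  0.083 ]] ((207.90414428710938, -566.853271484375), (150.3349609375, 5.712650299072266), 22.97361946105957)
top rect z=.024 ((510.0733947753906, -552.3465576171875), (107.9591064453125, 80.51258087158203), 5.649449825286865)
top rect z=.
[... 580 characters left out ...]
 ((628.2031860351562, 172.54415893554688), (45.112613677978516, 41.20319366455078), 9.489317893981934)
pack_left_center scene [(0.62, array([305.4, 175.7]), np.int64(551))]
pack_left_center top [(0.86, array([195.7, 177.2]), np.int64(633))]
pack_right_center scene [(0.61, array([282.8, 196.7]), np.int64(654))]
pack_right_center top [(0.71, array([242.8, 169.3]), np.int64(614))]
red_tray_in scene [(0.73, array([123.5, 306.9]), np.int64(1495)), (0.62, array([177.5, 339.5]), np.int64(1943))]
red_tray_in top [(0.95, array([356.7, 268.3]), np.int64(1815)), (0.93, array([413.4, 190.2]), np.int64(981)), (0.92, array([363.8, 201.2]), np.int64(1771)), (0.49, array([193.7, 164. ]), np.int64(207))]
1.5
```

Run:
```python
from h import *
a,b=cam('scene'),cam('top')
print('padL',tri(a,(327.5,185.9),b,(192.8,151)),'padR',tri(a,(306.3,208.6),b,(238.8,143.4)))
grab_frame('top')
for n in('red_tray_in','pack_left_center','pack_right_center','passed_pack_center'):
    for d in masks_of('top',n)[:3]:
        m=d['pixels'];z={'r':.024,'p':.117}[n[0]]
        if n[:3]=='pas': z=.055
        r=rect(b,m,z);print(n,round(d['confidence'],2),cent(m).round(),np.round(r[0],1),np.round(r[1],1),round(r[2],1))
# tray rim corners in both pictures
for c,px in(('scene',(170,264)),('top',(364,201))):
    print(toz(a if c=='scene' else b,px,.004))
```

```text
padL [0.62886632 0.17293533 0.08107674] padR [0.65405135 0.02491402 0.08059911]
red_tray_in 0.95 [357. 268.] [ 256.4 -352.7] [152.2 125.8] 17.1
red_tray_in 0.95 [395. 139.] [ 686.1 -504.4] [102.6 122. ] 84.8
red_tray_in 0.78 [363. 201.] [ 475.3 -384.2] [154.6 130.5] 3.0
pack_left_center 0.58 [195. 177.] [536.6 155.8] [113.4  56.2] 10.4
pack_right_center 0.97 [242. 169.] [560.3  11.5] [118.1  59.2] 11.0
pack_right_center 0.52 [102. 227.] [382.  434.7] [106.7  60.1] 89.8
passed_pack_center 0.86 [314. 194.] [ 493.6 -217.5] [ 58.4 108.3] 89.8
[[ 0.47125884 -0.38694548  0.004     ]]
[[ 0.47616855 -0.39300754  0.004     ]]
```

Emit:
drive_tool:
  series:
    - [[0.459,-0.4275,0.02],[0,0,25.5]]
    - [[0.459,-0.4275,0.02],[0,0,25.5]]
    - [[0.459,-0.4275,0.02],[0,0,25.5]]
    - [[0.459,-0.4275,0.02],[0,0,25.5]]
    - [[0.459,-0.4275,0.02],[0,0,25.5]]
    - [[0.459,-0.4275,0.02],[0,0,25.5]]
    - [[0.459,-0.4275,0.02],[0,0,25.5]]
    - [[0.459,-0.4275,0.02],[0,0,25.5]]
  fingers: 1

```text
time: 2.55
tool_pos: [0.4627, 0.3314, 0.2442]
tool_rot: [0.0, -0.081, 0.997, 0.0]
contact_force: [1.0, 0.9, -0.1]
gripper_width: -0.001
```

Emit:
drive_tool:
  series:
    - [[0.17,-0.159,-0.08],[0,0,0]]
    - [[0.17,-0.159,-0.08],[0,0,0]]
    - [[0.17,-0.159,-0.08],[0,0,0]]
    - [[0.17,-0.159,-0.08],[0,0,0]]
    - [[0.17,-0.159,-0.08],[0,0,0]]
    - [[0.17,-0.159,-0.14],[0,0,0]]
    - [[0.17,-0.159,-0.14],[0,0,0]]
    - [[0.17,-0.159,-0.14],[0,0,0]]

```text
time: 3.35
tool_pos: [0.6289, 0.1739, 0.1006]
tool_rot: [-0.003, -0.081, 0.997, -0.0]
contact_force: [0.1, -0.8, 0.7]
gripper_width: 0.004
```

Run:
```python
from h import *
s=state();print(s['time'],s['tool_pos'],s['contact_force'])
a=grab_frame('scene');b=grab_frame('wrist')
cv2.imwrite('pics/p1.png',np.hstack([cv2.resize(a[130:260,220:390],(392,300)),cv2.resize(b,(400,300))])[:,:,::-1])
```

```text
3.35 [0.62891858 0.17389175 0.10057864] [ 0.14192015 -0.78873998  0.73588783]
```

View pics/p1.png

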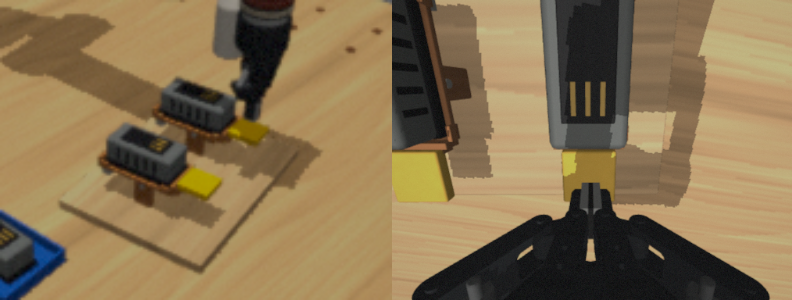

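The fingertips are centred over the left paddle (wrist view about px (590,185)). Pressing.

Emit:
drive_tool:
  series:
    - [[0.003,0,-0.012],[0,0,0]]
    - [[0.003,0,-0.022],[0,0,0]]
    - [[0.003,0,-0.032],[0,0,0]]
    - [[0.003,0,-0.04],[0,0,0]]
    - [[0.003,0,-0.043],[0,0,0]]
    - [[0.003,0,-0.043],[0,0,0]]

```text
time: 4.05
tool_pos: [0.6342, 0.1741, 0.0607]
tool_rot: [-0.0, -0.081, 0.997, -0.0]
contact_force: [0.1, -0.3, 0.6]
gripper_width: 0.0
```

Emit:
drive_tool:
  series:
    - [[0,0,-0.003],[0,0,0]]
    - [[0,0,-0.005],[0,0,0]]

```text
time: 4.25
tool_pos: [0.6359, 0.1743, 0.0594]
tool_rot: [0.001, -0.081, 0.997, 0.0]
contact_force: [-6.4, -0.2, 19.4]
gripper_width: -0.004
```

Run:
```python
from h import *
s=state();print(s['time'],s['tool_pos'],s['contact_force'])
a=grab_frame('scene')
cv2.imwrite('pics/p2.png',cv2.resize(a[130:260,220:390],(784,600))[:,:,::-1])
```

```text
4.25 [0.63591385 0.17431645 0.05944694] [-6.36858092 -0.19747481 19.35527475]
```

View pics/p2.png

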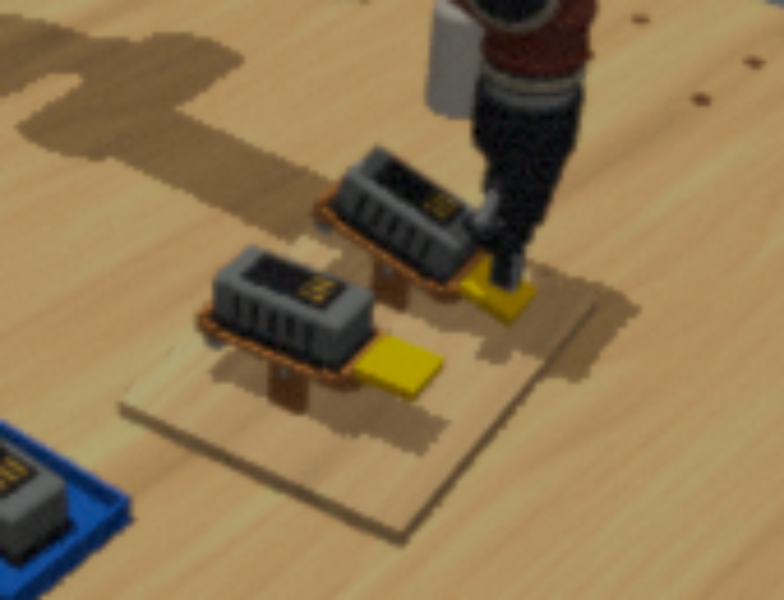

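The left cradle is fully tipped, with 19 N against the stop. I'll hold the rest of the half second and release.

Emit:
drive_tool:
  series:
    - [[0,0,0.001],[0,0,0]]
    - [[0,0,0.001],[0,0,0]]
    - [[0,0,0.001],[0,0,0]]
    - [[0,0,0.001],[0,0,0]]
    - [[0,0,0.05],[0,0,0]]
    - [[0,0,0.1],[0,0,0]]
    - [[0,0,0.11],[0,0,0]]

```text
time: 5.0
tool_pos: [0.6381, 0.1746, 0.1737]
tool_rot: [0.006, -0.081, 0.997, 0.0]
contact_force: [1.4, 0.4, 1.1]
gripper_width: -0.001
```

Emit:
drive_tool:
  series:
    - [[0,0,0],[0,0,0]]
    - [[0,0,0],[0,0,0]]
    - [[0,0,0],[0,0,0]]
    - [[0,0,0],[0,0,0]]
    - [[0,0,0],[0,0,0]]
    - [[0,0,0],[0,0,0]]
    - [[0,0,0],[0,0,0]]
    - [[0,0,0],[0,0,0]]

```text
time: 5.8
tool_pos: [0.6344, 0.1741, 0.1658]
tool_rot: [-0.0, -0.081, 0.997, -0.0]
contact_force: [0.0, 0.4, -0.4]
gripper_width: -0.003
```

Emit:
drive_tool:
  series:
    - [[0,0,0],[0,0,0]]
    - [[0,0,0],[0,0,0]]
    - [[0,0,0],[0,0,0]]
    - [[0,0,0],[0,0,0]]

```text
time: 6.2
tool_pos: [0.6345, 0.174, 0.1659]
tool_rot: [0.0, -0.081, 0.997, 0.0]
contact_force: [0.8, -0.3, -0.4]
gripper_width: 0.002
```

Run:
```python
from h import *
s=state();print(s['time'],s['tool_pos'],s['contact_force'])
a=grab_frame('scene')
cv2.imwrite('pics/p3.png',cv2.resize(a[130:260,220:390],(784,600))[:,:,::-1])
```

```text
6.2 [0.63445068 0.17402169 0.16587768] [ 0.81446937 -0.26391769 -0.35882528]
```

View pics/p3.png

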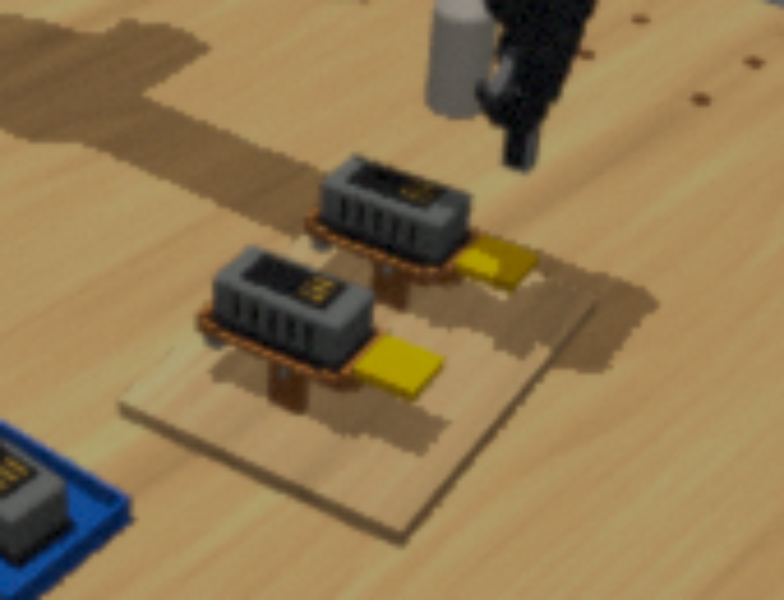

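Left swung back level, so it is sound. Now the right one.

Emit:
drive_tool:
  series:
    - [[0.025,-0.148,0],[0,0,0]]
    - [[0.025,-0.148,0],[0,0,0]]
    - [[0.025,-0.148,0],[0,0,0]]
    - [[0.025,-0.148,-0.03],[0,0,0]]
    - [[0.025,-0.148,-0.065],[0,0,0]]
    - [[0.025,-0.148,-0.065],[0,0,0]]
    - [[0.025,-0.148,-0.065],[0,0,0]]

```text
time: 6.95
tool_pos: [0.6589, 0.0262, 0.1004]
tool_rot: [-0.001, -0.081, 0.997, 0.0]
contact_force: [0.0, -0.3, 1.2]
gripper_width: 0.001
```

Run:
```python
from h import *
s=state();print(s['time'],s['tool_pos'],s['contact_force'])
a=grab_frame('scene');b=grab_frame('wrist')
cv2.imwrite('pics/p4.png',np.hstack([cv2.resize(a[130:260,220:390],(392,300)),cv2.resize(b,(400,300))])[:,:,::-1])
```

```text
6.95 [0.65888812 0.0261586  0.10035874] [ 0.00868484 -0.31885275  1.16375155]
```

View pics/p4.png

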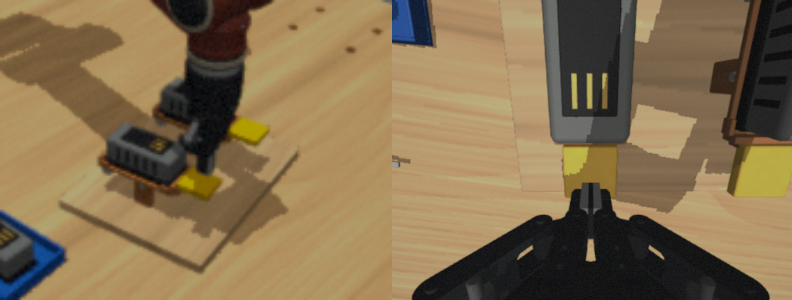

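The fingertips are centred over the right paddle. Same press, then release after about 0.5 s.

Emit:
drive_tool:
  series:
    - [[0,0,-0.012],[0,0,0]]
    - [[0,0,-0.022],[0,0,0]]
    - [[0,0,-0.032],[0,0,0]]
    - [[0,0,-0.04],[0,0,0]]
    - [[0,0,-0.0445],[0,0,0]]
    - [[0,0,-0.0445],[0,0,0]]
    - [[0,0,-0.0445],[0,0,0]]

```text
time: 7.75
tool_pos: [0.6609, 0.0261, 0.0596]
tool_rot: [0.001, -0.081, 0.997, -0.0]
contact_force: [-3.7, 0.8, 13.9]
gripper_width: 0.001
```

Run:
```python
from h import *
s=state();print(s['time'],s['tool_pos'],s['contact_force'])
a=grab_frame('scene')
cv2.imwrite('pics/p5.png',cv2.resize(a[130:260,220:390],(784,600))[:,:,::-1])
```

```text
7.75 [0.66087622 0.02611497 0.05958745] [-3.65742585  0.83173922 13.88864894]
```

View pics/p5.png

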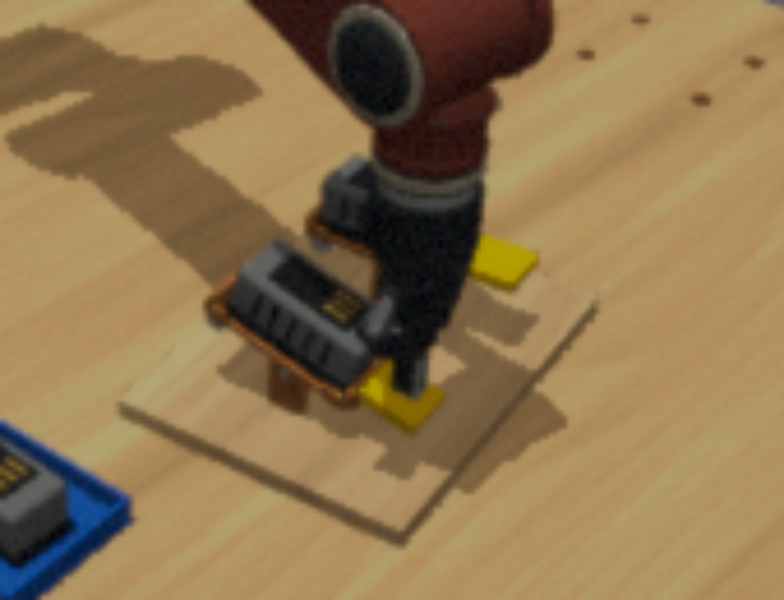

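Emit:
drive_tool:
  series:
    - [[0,0,0],[0,0,0]]
    - [[0,0,0],[0,0,0]]
    - [[0,0,0],[0,0,0]]
    - [[0,0,0.05],[0,0,0]]
    - [[0,0,0.1],[0,0,0]]
    - [[0,0,0.15],[0,0,0]]
    - [[0,0,0.19],[0,0,0]]
    - [[0,0,0.19],[0,0,0]]

```text
time: 8.6
tool_pos: [0.6626, 0.0258, 0.2547]
tool_rot: [0.006, -0.081, 0.997, -0.001]
contact_force: [0.9, -0.6, 0.9]
gripper_width: 0.002
```

Emit:
drive_tool:
  series:
    - [[0,0,0],[0,0,0]]
    - [[0,0,0],[0,0,0]]
    - [[0,0,0],[0,0,0]]
    - [[0,0,0],[0,0,0]]
    - [[0,0,0],[0,0,0]]
    - [[0,0,0],[0,0,0]]
    - [[0,0,0],[0,0,0]]
    - [[0,0,0],[0,0,0]]
  fingers: -1

```text
time: 9.4
tool_pos: [0.6595, 0.026, 0.2464]
tool_rot: [0.0, -0.081, 0.997, -0.0]
contact_force: [-0.1, -0.2, 0.1]
gripper_width: 1.0
```

Emit:
drive_tool:
  series:
    - [[0,0,0],[0,0,0]]
    - [[0,0,0],[0,0,0]]
    - [[0,0,0],[0,0,0]]
    - [[0,0,0],[0,0,0]]
    - [[0,0,0],[0,0,0]]
    - [[0,0,0],[0,0,0]]

```text
time: 10.0
tool_pos: [0.6594, 0.026, 0.2463]
tool_rot: [0.0, -0.081, 0.997, 0.0]
contact_force: [-0.1, -1.2, 0.8]
gripper_width: 1.001
```

Run:
```python
from h import *
s=state();print(s['time'],s['tool_pos'],s['contact_force'],s['gripper_width'])
a=grab_frame('scene')
cw=cam('wrist')
b=grab_frame('wrist')
import pickle;pickle.dump(cw,open('cw6.pkl','wb'))
cv2.imwrite('pics/w6.png',b[:,:,::-1]);cv2.imwrite('pics/s6.png',a[:,:,::-1])
cv2.imwrite('pics/p6.png',np.hstack([cv2.resize(a[130:260,220:390],(392,300)),cv2.resize(b,(400,300))])[:,:,::-1])
for c in('scene','wrist'):
  for n in('pack_right_center','cradle_right_paddle','cradle_right_seat','pack_left_center'):
    print(c,n,[(round(d['confidence'],2),np.round(d['location'],4)) for d in place_of(c,n)][:3])
cv2.imwrite('pics/t6.png',grab_frame('top')[:,:,::-1])
n='pack_right_center';print('top',[(round(d['confidence'],2),np.round(d['location'],4)) for d in place_of('top',n)][:3])
```

```text
10.0 [0.6594428  0.02603042 0.24633349] [-0.12475398 -1.18373158  0.83683931] 1.0009445685216956
scene pack_right_center [(0.88, array([0.5786, 0.0141, 0.0898]))]
scene cradle_right_paddle [(0.6, array([0.6573, 0.0234, 0.0569]))]
scene cradle_right_seat [(0.91, array([0.5749, 0.0101, 0.0928]))]
scene pack_left_center [(0.98, array([0.5398, 0.1567, 0.0902]))]
wrist pack_right_center [(0.6, array([0.5805, 0.0096, 0.095 ]))]
wrist cradle_right_paddle [(0.67, array([0.6539, 0.0234, 0.0577]))]
wrist cradle_right_seat []
wrist pack_left_center [(0.97, array([0.5376, 0.1563, 0.0894]))]
top [(0.6, array([0.5778, 0.0134, 0.0949]))]
```

View pics/p6.png

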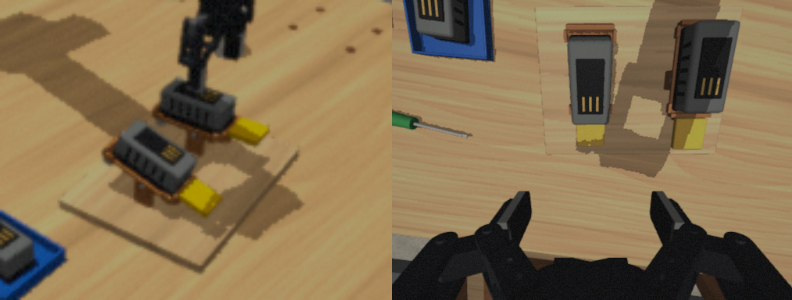

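Right stays tipped, so it is the rattler (wrist view pack about px (590,80), narrowed paddle below it). Next I'll go to a pre-grasp pose tilted 0.30 rad with the pack.

Emit:
drive_tool:
  series:
    - [[-0.059,-0.01,-0.04],[-2.8,17,0]]
    - [[-0.059,-0.01,-0.06],[-2.8,17,0]]
    - [[-0.059,-0.01,-0.084],[-2.8,17,0]]
    - [[-0.059,-0.01,-0.084],[-2.8,17,0]]
    - [[-0.059,-0.01,-0.084],[-2.8,17,0]]
    - [[-0.059,-0.01,-0.084],[-2.8,17,0]]

```text
time: 11.2
tool_pos: [0.6017, 0.0159, 0.1648]
tool_rot: [-0.147, -0.08, 0.986, -0.013]
contact_force: [0.9, 0.2, 0.1]
gripper_width: 1.002
```

Run:
```python
from h import *
from scipy.spatial.transform import Rotation as Ro
s=state();q=s['tool_rot'];print(s['time'],s['tool_pos'],s['contact_force'],Ro.from_quat(np.roll(q,-1)).as_matrix().round(3))
a=grab_frame('scene')
cw=cam('wrist')
b=grab_frame('wrist')
cv2.imwrite('pics/p7.png',np.hstack([cv2.resize(a[130:260,220:390],(392,300)),cv2.resize(b,(400,300))])[:,:,::-1])
for d in place_of('wrist','pack_right_center'):print(d)
for d in masks_of('wrist','pack_right_center')[:2]:
    m=d['pixels']; print(d['confidence'],cent(m))
# projections of the pack's expected top-corner points
ux=np.array([np.cos(.3)*.987,np.cos(.3)*.1616,-np.sin(.3)]);uy=np.array([-.1616,.987,0]);uz=np.cross(ux,uy)
c0=np.array([.579,.0125,.0925])
im=b.copy()
for X in [c0+.025*uz+sx*.055*ux+sy*.027*uy for sx in(-1,1) for sy in(-1,1)]:
    p=cw[0]@(cw[1]@X+cw[2]);p=p[:2]/p[2];print(p.round());cv2.circle(im,tuple(int(v) for v in p),4,(255,0,255),1)
cv2.imwrite('pics/p7w.png',im[:,:,::-1])
```

```text
11.2 [0.60166398 0.01592284 0.16483088] [0.91108541 0.16567192 0.11230275] [[-0.944 -0.162 -0.288]
 [-0.154  0.987 -0.048]
 [ 0.292 -0.001 -0.956]]
{'location': [0.5814, 0.0095, 0.0925], 'confidence': 0.85}
0.92 [253.74394949 201.22319654]
[219. 144.]
[294. 144.]
[224. 274.]
[288. 274.]
```

View pics/p7.png

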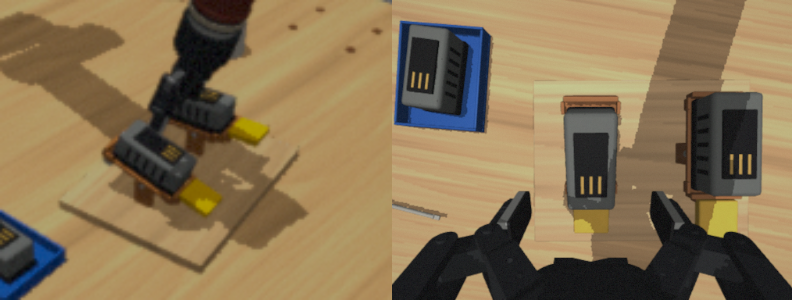

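View pics/p7w.png

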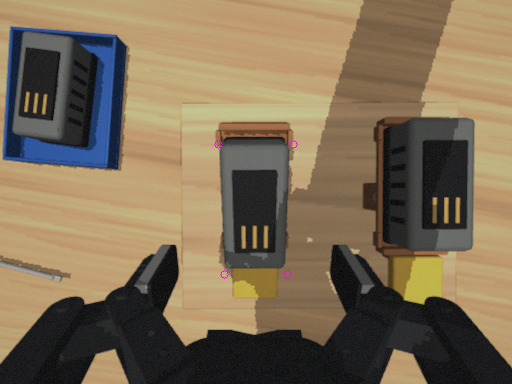

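Emit:
drive_tool:
  series:
    - [[-0.008,-0.001,-0.025],[0,0,0]]
    - [[-0.016,-0.003,-0.05],[0,0,0]]
    - [[-0.024,-0.004,-0.074],[0,0,0]]
    - [[-0.028,-0.0045,-0.086],[0,0,0]]
    - [[-0.028,-0.0045,-0.086],[0,0,0]]
    - [[-0.028,-0.0045,-0.086],[0,0,0]]
    - [[-0.028,-0.0045,-0.086],[0,0,0]]

```text
time: 12.1
tool_pos: [0.5741, 0.0114, 0.0783]
tool_rot: [-0.148, -0.08, 0.986, -0.013]
contact_force: [0.4, 0.7, 0.5]
gripper_width: 0.998
```

Run:
```python
from h import *
s=state();print(s['time'],s['tool_pos'],s['contact_force'])
a=grab_frame('scene')
b=grab_frame('wrist')
cv2.imwrite('pics/p8.png',np.hstack([cv2.resize(a[130:260,220:390],(392,300)),cv2.resize(b,(400,300))])[:,:,::-1])
```

```text
12.1 [0.57405185 0.01143851 0.0782544 ] [0.42399478 0.73487117 0.48762974]
```

View pics/p8.png

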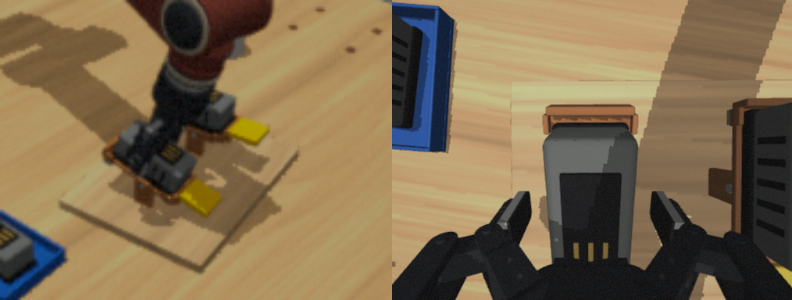

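Fingers straddle the pack evenly (px 590 centre). Closing.

Emit:
drive_tool:
  series:
    - [[0,0,0],[0,0,0]]
    - [[0,0,0],[0,0,0]]
    - [[0,0,0],[0,0,0]]
    - [[0,0,0],[0,0,0]]
    - [[0,0,0],[0,0,0]]
    - [[0,0,0],[0,0,0]]
    - [[0,0,0],[0,0,0]]
  fingers: 1

```text
time: 12.9
tool_pos: [0.5728, 0.0114, 0.0769]
tool_rot: [-0.149, -0.08, 0.986, -0.012]
contact_force: [1.0, -0.4, 4.8]
gripper_width: 0.625
```

Emit:
drive_tool:
  series:
    - [[0.003,0.0005,0.01],[0,0,0]]
    - [[0.006,0.001,0.02],[0,0,0]]
    - [[0.009,0.0015,0.03],[0,0,0]]
    - [[0.012,0.002,0.04],[0,0,0]]
    - [[0.012,0.002,0.06],[0,0,0]]
    - [[0.012,0.002,0.085],[0,0,0]]
    - [[0.012,0.002,0.085],[0,0,0]]
    - [[0.012,0.002,0.085],[0,0,0]]

```text
time: 13.7
tool_pos: [0.585, 0.0136, 0.1618]
tool_rot: [-0.148, -0.08, 0.986, -0.012]
contact_force: [-1.3, 1.2, -7.9]
gripper_width: 0.628
```

Run:
```python
from h import *
s=state();print(s['time'],s['tool_pos'],s['contact_force'],s['ft_torque'],s['gripper_width'])
a=grab_frame('scene')
b=grab_frame('wrist')
cv2.imwrite('pics/p9.png',np.hstack([cv2.resize(a[130:260,220:390],(392,300)),cv2.resize(b,(400,300))])[:,:,::-1])
```

```text
13.7 [0.58500606 0.01358675 0.16178553] [-1.30020017  1.23572976 -7.89437154] [ 0.13148051  0.04637128 -0.03449511] 0.6276261036894006
```

View pics/p9.png

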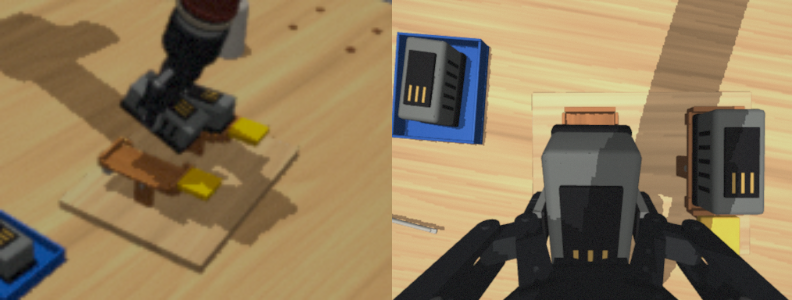

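The pack is held square in the tool and the right cradle has swung level. I'll untilt and carry to the red tray.

Run:
```python
from h import *
from scipy.spatial.transform import Rotation as Ro
R=Ro.from_quat(np.roll(state()['tool_rot'],-1))
y=np.radians(90+4.5);Y=np.array([np.cos(y),np.sin(y),0]);Z=np.array([0,0,-1.]);X=np.cross(Y,Z)
print((Ro.from_matrix(np.c_[X,Y,Z])*R.inv()).as_rotvec(degrees=True))
```

```text
[  2.06580376 -17.23285121  -4.76224028]
```

Emit:
drive_tool:
  series:
    - [[0,-0.01,0.03],[0.5,-4.3,-1.2]]
    - [[-0.01,-0.04,0.06],[1,-8.6,-2.4]]
    - [[-0.025,-0.085,0.07],[1.5,-12.9,-3.6]]
    - [[-0.035,-0.13,0.07],[2.1,-17.2,-4.8]]
    - [[-0.047,-0.175,0.07],[2.1,-17.2,-4.8]]
    - [[-0.06,-0.22,0.07],[2.1,-17.2,-4.8]]
    - [[-0.072,-0.265,0.07],[2.1,-17.2,-4.8]]
    - [[-0.085,-0.31,0.07],[2.1,-17.2,-4.8]]

```text
time: 14.6
tool_pos: [0.4976, -0.2975, 0.2292]
tool_rot: [-0.001, -0.039, 0.999, 0.001]
contact_force: [1.2, -1.1, -3.8]
gripper_width: 0.623
```

Emit:
drive_tool:
  series:
    - [[-0.012,-0.04,0],[0,0,0]]
    - [[-0.019,-0.07,0],[0,0,0]]
    - [[-0.025,-0.092,0],[0,0,0]]
    - [[-0.025,-0.092,0],[0,0,0]]
    - [[-0.025,-0.092,0],[0,0,0]]
    - [[-0.025,-0.092,0],[0,0,0]]

```text
time: 15.2
tool_pos: [0.4743, -0.3873, 0.23]
tool_rot: [0.0, -0.039, 0.999, 0.001]
contact_force: [0.1, 0.2, -3.9]
gripper_width: 0.624
```

Run:
```python
from h import *
from scipy.spatial.transform import Rotation as Ro
s=state();print(s['time'],s['tool_pos'],s['contact_force'],s['gripper_width'],Ro.from_quat(np.roll(s['tool_rot'],-1)).as_matrix().round(3))
a=grab_frame('scene')
cw=cam('wrist');b=grab_frame('wrist');t=grab_frame('top')
im=b.copy()
def draw(im,C,z,L,W,c0=(.475,-.389),yaw=4.5,col=(0,255,255)):
    y=np.radians(yaw);u=np.array([np.cos(y),np.sin(y)]);v=np.array([-u[1],u[0]])
    P=[np.r_[np.array(c0)+sx*L/2*u+sy*W/2*v,z] for sx,sy in((1,1),(1,-1),(-1,-1),(-1,1))]
    q=np.array([(lambda p:p[:2]/p[2])(C[0]@(C[1]@X+C[2])) for X in P])
    cv2.polylines(im,[q.round().astype(int)],True,col,1)
for i,c in((im,cw),(t,cam('top')),(a,cam('scene'))): draw(i,c,.024,.15,.12)
cv2.imwrite('pics/p10.png',np.hstack([cv2.resize(a[200:350,70:270],(400,300),interpolation=0),cv2.resize(im,(400,300))])[:,:,::-1])
cv2.imwrite('pics/p10t.png',np.hstack([cv2.resize(t[140:260,280:440],(400,300),interpolation=0)])[:,:,::-1])
```

```text
15.2 [ 0.47428136 -0.38730473  0.23002229] [ 0.05541055  0.2456272  -3.88910772] 0.6242361274587448 [[-0.997 -0.079  0.   ]
 [-0.079  0.997  0.002]
 [-0.     0.002 -1.   ]]
```

View pics/p10.png

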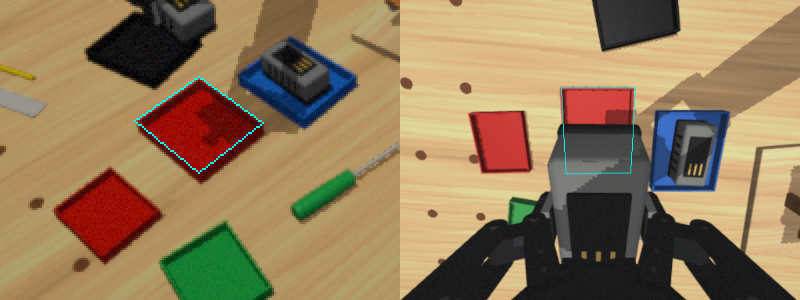

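View pics/p10t.png

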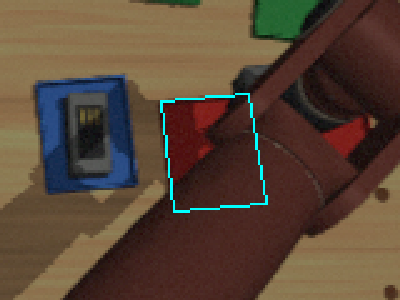

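The projected tray rim matches in the scene and wrist views (scene crop corners (198,78) to (198,173)). Lowering.

Emit:
drive_tool:
  series:
    - [[0,-0.001,-0.04],[0,0,0]]
    - [[0,-0.001,-0.08],[0,0,0]]
    - [[0,-0.001,-0.12],[0,0,0]]
    - [[0,-0.001,-0.155],[0,0,0]]
    - [[0,-0.001,-0.18],[0,0,0]]
    - [[0,-0.001,-0.195],[0,0,0]]
    - [[0,-0.001,-0.2],[0,0,0]]
    - [[0,-0.001,-0.2],[0,0,0]]

```text
time: 16.15
tool_pos: [0.4748, -0.3894, 0.0316]
tool_rot: [0.001, -0.039, 0.999, 0.0]
contact_force: [0.2, -0.4, -5.4]
gripper_width: 0.625
```

Run:
```python
from h import *
s=state();print(s['time'],s['tool_pos'],s['contact_force'],s['gripper_width'])
a=grab_frame('scene');b=grab_frame('wrist')
cv2.imwrite('pics/p11.png',np.hstack([cv2.resize(a[200:350,70:270],(400,300)),cv2.resize(b,(400,300))])[:,:,::-1])
```

```text
16.15 [ 0.47479669 -0.3894258   0.03160666] [ 0.1787555  -0.42269227 -5.44988601] 0.6252577160419964
```

View pics/p11.png

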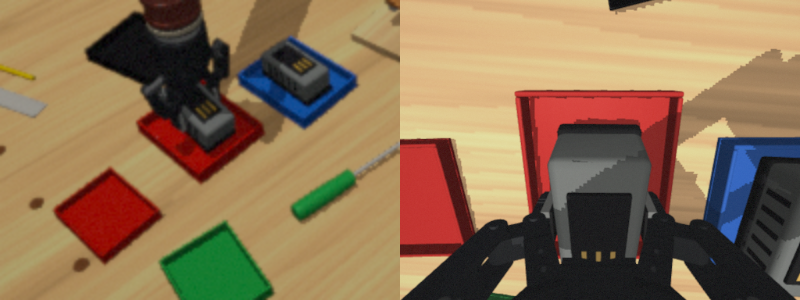

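Emit:
drive_tool:
  series:
    - [[0,0,-0.006],[0,0,0]]
    - [[0,0,-0.011],[0,0,0]]
    - [[0,0,-0.015],[0,0,0]]
    - [[0,0,-0.0165],[0,0,0]]
    - [[0,0,-0.0165],[0,0,0]]
    - [[0,0,-0.0165],[0,0,0]]

```text
time: 16.85
tool_pos: [0.4751, -0.3914, 0.0193]
tool_rot: [0.001, -0.039, 0.999, -0.001]
contact_force: [-10.3, 3.3, 15.8]
gripper_width: 0.624
```

Run:
```python
from h import *
s=state();print(s['time'],s['tool_pos'],s['contact_force'],s['ft_torque'],s['gripper_width'])
a=grab_frame('scene');b=grab_frame('wrist')
cv2.imwrite('pics/p12.png',np.hstack([cv2.resize(a[230:300,130:210],(400,350),interpolation=2),cv2.resize(b,(400,350))])[:,:,::-1])
```

```text
16.85 [ 0.47510012 -0.39139593  0.01933008] [-10.27154149   3.27262272  15.78462883] [0.83922056 0.90253819 0.23327034] 0.623642242900764
```

View pics/p12.png

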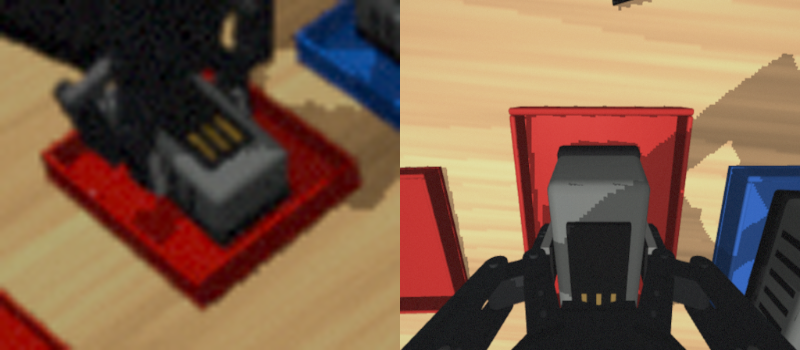

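The pack is inside the tray, but contact came about 5 mm early. The wrench (Ty, Tz) points to the +x end touching first, so the pack is pitched a few degrees in the grip. I'll level it with a small counter-turn before releasing.

Emit:
drive_tool:
  series:
    - [[0,0,0.003],[0,0,0]]
    - [[0,0,0.004],[0,0,0]]
    - [[0,0,0.004],[0,0,0]]
    - [[0,0,0.004],[0,0,0]]

```text
time: 17.35
tool_pos: [0.475, -0.3903, 0.0196]
tool_rot: [0.001, -0.039, 0.999, -0.001]
contact_force: [-2.0, -1.2, 3.1]
gripper_width: 0.626
```

Run:
```python
from h import *
s=state();print(s['time'],s['tool_pos'],s['contact_force'],s['ft_torque'],s['gripper_width'])
a=grab_frame('scene');b=grab_frame('wrist')
cv2.imwrite('pics/p13.png',np.hstack([cv2.resize(a[230:300,130:210],(400,350),interpolation=2),cv2.resize(b,(400,350))])[:,:,::-1])
```

```text
17.35 [ 0.47495357 -0.39026523  0.01958544] [-2.00136451 -1.21776011  3.07467152] [-0.18754776 -0.02087456 -0.06030333] 0.626010889468928
```

View pics/p13.png

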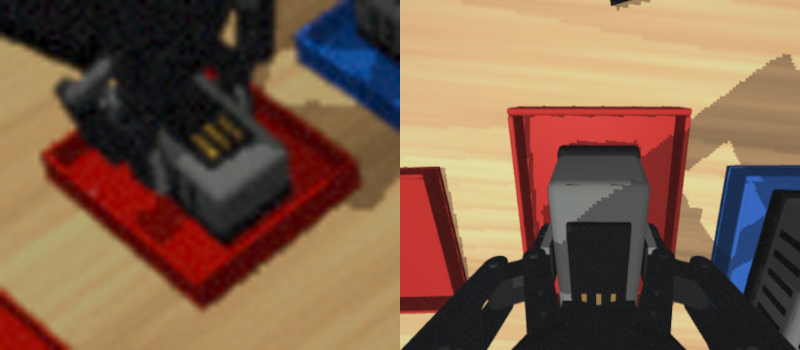

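Run:
```python
from h import *
from scipy.spatial.transform import Rotation as Ro
cw=cam('wrist');s=state();b=grab_frame('wrist')
im=cv2.resize(b,(1024,768),interpolation=cv2.INTER_CUBIC)
T=s['tool_pos'];yaw=np.radians(4.5)
def box(p,xo,col):
    R=Ro.from_euler('ZY',[yaw,np.radians(p)]).as_matrix()
    # pivot on floor z=.0045: lowest +x end bottom at floor if p>0
    zc=.0045+25e-3*np.cos(np.radians(p))+55e-3*np.sin(abs(np.radians(p)))
    c=np.array([T[0]+xo*R[0,0],T[1]+xo*R[1,0],zc])
    for z,e in((.025,[(-1,1),(-1,-1),(1,-1),(1,1)]),(-.025,[(-1,1),(-1,-1)])):
        q=[]
        for sx,sy in e:
            X=c+R@np.array([sx*.055,sy*.027,z]);v=cw[0]@(cw[1]@X+cw[2]);q.append(2*v[:2]/v[2])
        cv2.polylines(im,[np.array(q).round().astype(int)],False,col,1);print(p,z,np.round(np.array(q)/2).tolist())
for p,c in((0,(255,255,255)),(5,(0,255,0)),(-5,(255,0,255))): box(p,0,c)
cv2.imwrite('pics/p14.png',im[200:768,240:800][:, :,::-1])
```

```text
0 0.025 [[322.0, 173.0], [193.0, 174.0], [208.0, 369.0], [306.0, 369.0]]
0 -0.025 [[302.0, 153.0], [211.0, 153.0]]
5 0.025 [[327.0, 185.0], [188.0, 185.0], [208.0, 371.0], [306.0, 371.0]]
5 -0.025 [[305.0, 152.0], [208.0, 153.0]]
-5 0.025 [[322.0, 169.0], [192.0, 169.0], [204.0, 383.0], [310.0, 383.0]]
-5 -0.025 [[301.0, 157.0], [211.0, 157.0]]
```

View pics/p14.png

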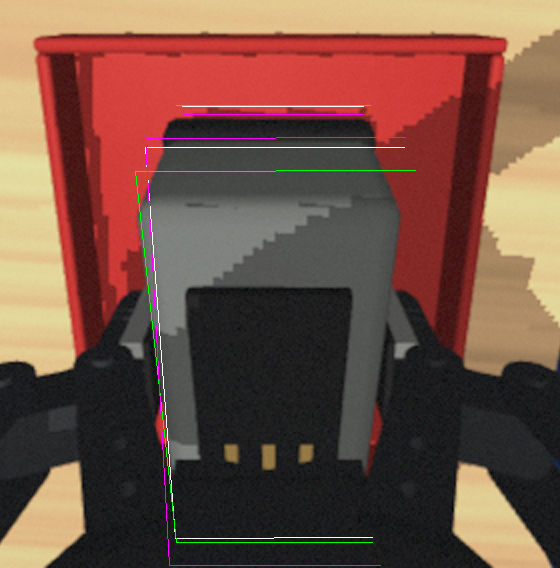

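The box overlay puts the pack at about +7° pitch (+x end down), which agrees with the early contact height. Turning −7° about the tray's y, then easing down.

Emit:
drive_tool:
  series:
    - [[0,0,0.004],[0.2,-2.5,0]]
    - [[0,0,0.004],[0.4,-5,0]]
    - [[0,0,0.004],[0.5,-7,0]]
    - [[0,0,0.002],[0.5,-7,0]]
    - [[0,0,0.0],[0.5,-7,0]]
    - [[0,0,0.0],[0.5,-7,0]]
    - [[0,0,0.0],[0.5,-7,0]]

```text
time: 18.2
tool_pos: [0.4745, -0.3891, 0.0183]
tool_rot: [0.062, -0.039, 0.997, 0.002]
contact_force: [-1.2, 0.2, -3.5]
gripper_width: 0.624
```

Emit:
drive_tool:
  series:
    - [[0,0,-0.002],[0,0,0]]
    - [[0,0,-0.004],[0,0,0]]
    - [[0,0,-0.004],[0,0,0]]

```text
time: 18.5
tool_pos: [0.4743, -0.3892, 0.0144]
tool_rot: [0.062, -0.039, 0.997, 0.002]
contact_force: [-0.3, 0.4, -4.2]
gripper_width: 0.627
```

Run:
```python
from h import *
s=state();print(s['time'],s['tool_pos'],s['contact_force'],s['ft_torque'],s['gripper_width'])
```

```text
18.5 [ 0.47428836 -0.38922464  0.01436725] [-0.25773754  0.37815265 -4.16506847] [0.04104077 0.20183461 0.03238952] 0.6266282633120005
```

Now it hangs free at 14.4 mm. That is lower than before, so it's closer to flat. Down in small steps until contact.

Emit:
drive_tool:
  series:
    - [[0,0,-0.001],[0,0,0]]
    - [[0,0,-0.002],[0,0,0]]
    - [[0,0,-0.002],[0,0,0]]

```text
time: 18.8
tool_pos: [0.4746, -0.3897, 0.0133]
tool_rot: [0.062, -0.039, 0.997, 0.002]
contact_force: [-1.8, 0.8, -2.9]
gripper_width: 0.627
```

Run:
```python
from h import *
s=state();print(s['time'],s['tool_pos'],s['contact_force'],s['ft_torque'],s['gripper_width'])
b=grab_frame('wrist');a=grab_frame('scene')
cv2.imwrite('pics/p15.png',np.hstack([cv2.resize(a[230:300,130:210],(400,350),interpolation=2),cv2.resize(b,(400,350))])[:,:,::-1])
```

```text
18.8 [ 0.47463065 -0.38969329  0.01328578] [-1.7579691   0.81217281 -2.91386455] [0.1246495  0.24540577 0.07927601] 0.6267580860258634
```

View pics/p15.png

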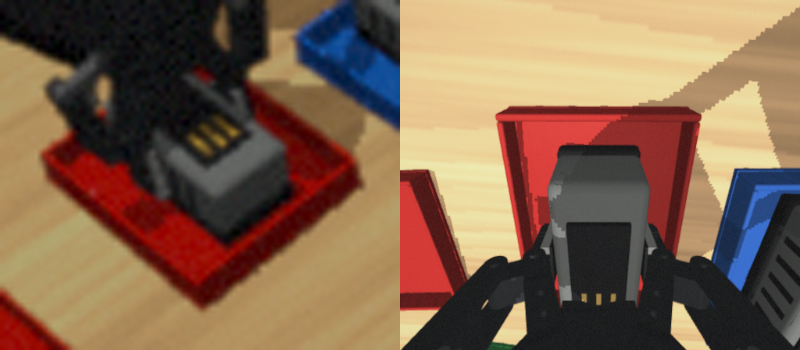

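Contact at 13.3 mm, as expected for a flat pack. Light seating push, then a partial opening, because full opening would hit the tray walls.

Emit:
drive_tool:
  series:
    - [[0,0,-0.0015],[0,0,0]]
    - [[0,0,-0.0015],[0,0,0]]
    - [[0,0,-0.0015],[0,0,0]]

```text
time: 19.2
tool_pos: [0.4749, -0.39, 0.013]
tool_rot: [0.062, -0.039, 0.997, 0.002]
contact_force: [-4.7, 3.0, 5.7]
gripper_width: 0.628
```

Emit:
drive_tool:
  series:
    - [[0,0,0],[0,0,0]]
    - [[0,0,0],[0,0,0]]
    - [[0,0,0],[0,0,0]]
    - [[0,0,0],[0,0,0]]
    - [[0,0,0],[0,0,0]]
  fingers: -0.5

```text
time: 19.7
tool_pos: [0.4745, -0.3895, 0.0112]
tool_rot: [0.062, -0.039, 0.997, 0.002]
contact_force: [-0.0, -0.0, -0.1]
gripper_width: 0.75
```

Run:
```python
from h import *
s=state();print(s['time'],s['tool_pos'],s['contact_force'],s['ft_torque'],s['gripper_width'])
b=grab_frame('wrist');a=grab_frame('scene')
cv2.imwrite('pics/p16.png',np.hstack([cv2.resize(a[230:300,130:210],(400,350),interpolation=2),cv2.resize(b,(400,350))])[:,:,::-1])
```

```text
19.7 [ 0.47445542 -0.38950374  0.011247  ] [-0.0199244  -0.03016377 -0.07594336] [ 0.02560728  0.05759865 -0.03107892] 0.7500686151643575
```

View pics/p16.png

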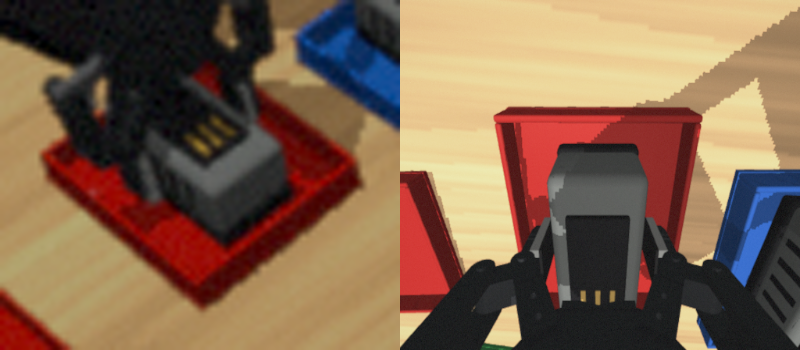

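Released with zero force. Retreating straight along the tool axis and up.

Emit:
drive_tool:
  series:
    - [[0.0,0,0.015],[0,0,0]]
    - [[-0.002,0,0.035],[0,0,0]]
    - [[-0.005,0,0.06],[0,0,0]]
    - [[-0.007,0,0.1],[0,0,0]]
    - [[-0.01,0,0.15],[0,0,0]]
    - [[-0.06,0,0.2],[0,0,0]]
    - [[-0.1,0.02,0.22],[0,0,0]]
    - [[-0.1,0.02,0.22],[0,0,0]]

```text
time: 20.6
tool_pos: [0.3733, -0.3702, 0.2369]
tool_rot: [0.064, -0.039, 0.997, -0.001]
contact_force: [0.4, -0.5, 0.2]
gripper_width: 0.75
```

Emit:
drive_tool:
  series:
    - [[0,0.05,0.03],[0,0,0]]
    - [[0,0.1,0.05],[0,0,0]]
    - [[0,0.12,0.06],[0,0,0]]
    - [[0,0.12,0.06],[0,0,0]]
    - [[0,0.12,0.06],[0,0,0]]

```text
time: 21.1
tool_pos: [0.3746, -0.2493, 0.2928]
tool_rot: [0.063, -0.039, 0.997, 0.001]
contact_force: [-0.7, -0.0, -0.6]
gripper_width: 0.752
```

Run:
```python
from h import *
s=state();print(s['time'],s['tool_pos'],s['contact_force'])
t=grab_frame('top');a=grab_frame('scene')
cv2.imwrite('pics/p17.png',np.hstack([cv2.resize(a[130:330,70:370],(400,300)),cv2.resize(t[110:290,160:440],(400,300))])[:,:,::-1])
for n in('pack_left_center','passed_pack_center','glue_bottle','screwdriver'):
    for c in('scene','top'): print(n,c,[(round(d['confidence'],2),np.round(d['location'],3)) for d in place_of(c,n)][:3])
```

```text
21.1 [ 0.37457574 -0.24926495  0.2928479 ] [-0.73096902 -0.0317963  -0.56328935]
pack_left_center scene [(0.9, array([0.542, 0.156, 0.089])), (0.66, array([ 0.497, -0.224,  0.028]))]
pack_left_center top [(0.74, array([0.538, 0.157, 0.092]))]
passed_pack_center scene [(0.84, array([ 0.496, -0.225,  0.028])), (0.51, array([ 0.475, -0.387,  0.026]))]
passed_pack_center top [(0.9, array([ 0.497, -0.224,  0.027]))]
glue_bottle scene [(0.78, array([ 0.385,  0.449, -0.003]))]
glue_bottle top [(0.96, array([ 0.39 ,  0.452, -0.002]))]
screwdriver scene []
screwdriver top [(0.74, array([ 0.697, -0.29 , -0.002]))]
```

View pics/p17.png

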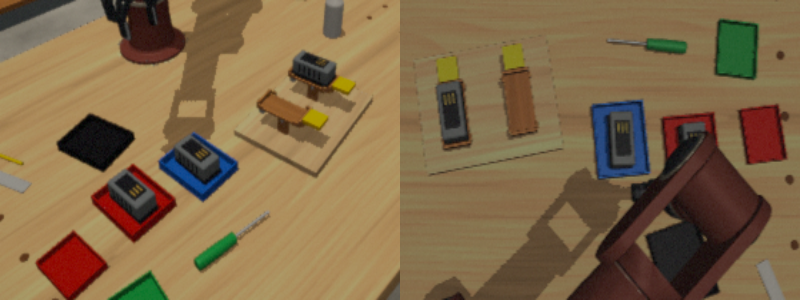

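The pack lies flat in the red tray (scene crop px (133,195)), the left pack is seated level, and the bystanders are unmoved.

```bash
python3 -c "
from plant import *
print(job_done())"
```

```text
the job is handed in; nothing more can be done
None
```

I tested both packs in the order asked. The right one is the rattler; it now lies flat in the larger red tray, and the job was handed in at about 22 s.

- **Left cradle:** I pressed it fully down (19 N against the stop), held for about half a second and let go. It was level again when I looked about 1.3 s later, so that pack is sound.
- **Right cradle:** After the same press (14 N at the stop) it was still tipped when I looked about 1.7 s after release. I gripped the pack tilted to match the cradle and lifted it out.
- **Setting down:** The first touch in the tray came about 6 mm early, with about 20 N on the tray floor. The pack had pitched roughly 7° in the grip. I raised it, levelled it, touched down again at the expected height and opened the fingers only partway to clear the tray walls.
- **Last checks:**
  - The rattler was measured at (0.475, −0.387) in the red tray.
  - The left pack was seated in its level cradle.
  - The third pack and the glue bottle were within 5 mm of where they started, about the measuring error.
  - The screwdriver was found only in the top view, unmoved. The network missed it in the scene view, though it shows in the picture.
  - The network put the rattler's height at 26 mm against the expected 29.5 mm, which is within its error.
  - The arm was clear of everything.

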